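# Stop the record player and find the record weight by heft

### The arm

A 6-joint arm with a two-finger parallel gripper is mounted at the origin on the work surface. World frame = base frame: x ahead of the robot, y to its left, z up, the work surface at z = 0. Lengths are in m, angles in rad, forces in N, time in s.
With the tool pointing down it reaches from about 0.35 to 0.975 m from the base axis. Payload 4.9 kg.
Tool frame: the origin (TCP) lies on the centre line of the jaws, within the pads' length; the fingertips stand 11 mm ahead of it and the grasp point (between the pads) lies 8 mm behind it; z points along the fingers, y is the direction in which the jaws open and shut (so a half turn about z gives the same grasp; the last joint's range is limited). The gripper opens to 85 mm and grips with 20 to 120 N. Pads are 22 mm wide; open, the fingers measure 114 mm over their backs; the gripper's body (76 mm by 85 mm) begins 54 mm behind the grasp point. The pads swing forward as they close: fully open they stand 13 mm farther back than shut.
Start: joints at [-0.119, 0.053, 1.613, -0, 1.476, -0.119], TCP at [0.625, 0, 0.242] pointing down, gripper open.
Joint ranges: [-3.01, 3.01], [-1.01, 2.22], [0.06, 2.58], [-1.02, 4.17], [0.09, 2.62], [-3.14, 3.14]. Speed limits (rad/s): [2.57, 2.57, 3.14, 3.14, 3.14, 3.14].

### API

Orientations are given as a rotation vector (axis times angle).
In Python, from station import ctrl gives the robot as it stands.
- The arm moves only by the shell command python3 -m crank 'ROWS' [OPENING] [FORCE]. ROWS is JSON, a list of rows, each an object of numbers: "x", "y", "z": the shift along the tool's x, y, z as a fraction of full scale; "roll": the turn about the tool's z as a fraction of full scale. In form: [{"x": .., "y": .., "z": .., "roll": ..}, ...]. A call has 1 to 10 rows; each row shifts and turns the commanded pose from where the row before left it, along the tool's axes as they then stand; what a row does not reach is not made up. Full scale, the value 1, is 0.06 m for a shift and 0.12 rad for a turn. A row lasts 1/8 s, in which the tool goes at most 62.5 mm and 10.7 degrees, less where a joint would pass 70% of its speed; a pose out of reach is approached as far as the arm can. A call with a number of a shift or a turn outside -1 to 1 is refused whole. A call with a gripper value outside its range is refused whole. OPENING is the closure, from 0 (fully open) to 1 (shut), set as the call begins (- or left out, the last holds). The fingers move at their own pace and stop on an object; FORCE is the grip in N (left out, the last holds). Time passes only in rows, so rows that do not move let the fingers close. It gives the time, the measured TCP pose, the force and the opening at its end, in the units of the state.
- ctrl.get_obs(): the state, without advancing time (a new reading comes with each control period).
- ctrl.get_image(name): name is "scene" or "side" or "wrist"; returns a dict with "img" (420x560x3 uint8, red, green, blue), "K" (3x3 intrinsics, pixels), "rvec" (rotation vector, rad) and "tvec" (3), from world to camera coordinates, as OpenCV has them. Camera axes: x right, y down, z forward; pixel columns grow to the right and rows downward; lengths in m; the calibration is good to about 2 mm. The wrist camera is an equidistant fisheye: a pixel r from the principal point sees the ray r / f radians off the axis. A picture is of the moment at which its call begins. There is no depth.
- ctrl.finish_job(): hands the job in, once; it reports no verdict.
The state is a dict: "t": time; "q": joint angles; "dq": joint speeds; "effort": joint torques, N m; "tool_pos": TCP position; "tool_rot": TCP orientation; "contact_force": force on the tool from outside, world axes, zero at the start; "wrist_torque": the same for the moment, N m; "opening": finger opening in m.
Only numpy, scipy, OpenCV 4.12 (cv2) and the standard library are available. Lean on these libraries where they do the work, as an engineer would, in place of code of your own. Each camera call takes 0.05 s, during which the arm holds its last target.

### The job

Stop the record player: twist its black sprung knob clockwise all the way to its stop, then let go so that it springs back. The heavy brass record weight is shut in one of the three identical green tins: begin with the tin nearest the record player and work away from it one by one, lifting each tin about 5 cm straight up off its coaster for a second to feel its weight and standing it back on its own coaster (the last one may stay in the hand if it is the one). Finish while holding the heaviest tin up in the gripper, upright and still, about 20 cm above the shelf and clear of everything, with the other two tins standing on their own coasters, no tin ever tipped over and everything else left where it is.

Things in the scene. Friction and masses are not known exactly. Their poses are not given: they have to be found in the camera images.
- record_player: fixed record player on the robot's left, plinth 350 mm (its x) by 430 mm (its y), plinth top 72 mm above the shelf, platter with a black record up to 91 mm, tonearm up to 126 mm; origin at the centre of its underside, its x axis points away from the front edge (away from the robot), z up
- stop_knob (a joint): turn of the stop knob, rad: 0 at rest, grows clockwise seen from above, hard stop at 1.2; a spring always drives it back to 0 (0.03 N m at rest, 0.09 N m at the stop)
- knob_grip (a point): grip point of the black stop knob, on its upright axis, 94 mm above the shelf. The knob stands on the near corner of the record player on the tins' side: a disc 44 mm across and 7 mm tall with a straight grip bar on it, 42 mm long, 12 mm thick, 28 mm tall (from 79 to 106 mm above the shelf). The point's x axis lies along the bar and turns with it, z up (the axis to turn about)
- tin_a_mid (a point): centre (half-way up, on the axis) of a closed round green tin with a bright metal lid band, 56 mm diameter, 86 mm tall, z axis up; one of three that look identical. It starts upright in the middle of a coaster; which tin is on which coaster varies. Two of the tins weigh 0.13 to 0.22 kg, the one with the record weight inside 0.48 to 0.65 kg.
- tin_b_mid (a point): centre (half-way up, on the axis) of a closed round green tin with a bright metal lid band, 56 mm diameter, 86 mm tall, z axis up; one of three that look identical. It starts upright in the middle of a coaster; which tin is on which coaster varies. Two of the tins weigh 0.13 to 0.22 kg, the one with the record weight inside 0.48 to 0.65 kg.
- tin_c_mid (a point): centre (half-way up, on the axis) of a closed round green tin with a bright metal lid band, 56 mm diameter, 86 mm tall, z axis up; one of three that look identical. It starts upright in the middle of a coaster; which tin is on which coaster varies. Two of the tins weigh 0.13 to 0.22 kg, the one with the record weight inside 0.48 to 0.65 kg.
- coaster_1: round cork coaster fixed to the shelf, 84 mm diameter, 5 mm thick, origin at the centre of its underside on the shelf; the one nearest the record player. A tin stands on it.
- coaster_2: round cork coaster fixed to the shelf, 84 mm diameter, 5 mm thick, origin at the centre of its underside on the shelf; the middle one. A tin stands on it.
- coaster_3: round cork coaster fixed to the shelf, 84 mm diameter, 5 mm thick, origin at the centre of its underside on the shelf; the one farthest from the record player. A tin stands on it.
- cloche: glass cloche on a round wooden base, 130 mm across, 191 mm tall, loose; origin under its centre; leave alone
- tonearm_rest: chrome tonearm rest, 44 mm foot, 74 mm tall, loose; origin under its centre; leave alone
- adapter: red plastic single adapter, a flat ring 38 mm across, 6 mm thick, loose; origin under its centre; leave alone
- opener: flat steel bottle opener, 122 mm long, 36 mm wide, 5 mm thick, lying loose along its x axis; leave alone
- ceramic_box: closed flip-top ceramic box with a blue lid and brass hinge, 77 by 97 mm, 57 mm tall, loose; origin under its centre; leave alone
There are look-alikes about, which are no part of the job. What is shaped like the part that bears tin_a_mid but red is not meant. Leave any red look-alike of the part that bears tin_c_mid alone.

How it is judged:
On the way, in this order (a step that is already met when the one before it is completed fails the run):
1. the stop knob is turned clockwise to its stop (within 0.1 rad) (value of joint stop_knob above 1.1 rad), for 0.1 s.
2. the stop knob is let go and has sprung back (below 0.1 rad, the fingers touching nothing) (value of joint stop_knob below 0.1 rad and contact force between the fingers and anything else below 0.2 N), for 0.1 s.
3. the tin on the coaster nearest the record player is lifted at least 2 cm off it (((height (world z) of tin_a_mid above 0.068 m and horizontal distance between tin_a_mid and coaster_1 below 0.05 m) or (height (world z) of tin_b_mid above 0.068 m and horizontal distance between tin_b_mid and coaster_1 below 0.05 m) or (height (world z) of tin_c_mid above 0.068 m and horizontal distance between tin_c_mid and coaster_1 below 0.05 m))), for 0.3 s.
4. the tin on the middle coaster is lifted at least 2 cm off it (((height (world z) of tin_a_mid above 0.068 m and horizontal distance between tin_a_mid and coaster_2 below 0.05 m) or (height (world z) of tin_b_mid above 0.068 m and horizontal distance between tin_b_mid and coaster_2 below 0.05 m) or (height (world z) of tin_c_mid above 0.068 m and horizontal distance between tin_c_mid and coaster_2 below 0.05 m))), for 0.3 s.
5. the tin on the farthest coaster is lifted at least 2 cm off it (((height (world z) of tin_a_mid above 0.068 m and horizontal distance between tin_a_mid and coaster_3 below 0.05 m) or (height (world z) of tin_b_mid above 0.068 m and horizontal distance between tin_b_mid and coaster_3 below 0.05 m) or (height (world z) of tin_c_mid above 0.068 m and horizontal distance between tin_c_mid and coaster_3 below 0.05 m))), for 0.3 s.
At the end, for the whole second after the job is handed in: The heaviest tin hangs in the fingers alone, its centre over 15 cm above the shelf, upright within 0.3 rad, under 3 cm/s; the two light tins stand let go, upright, within 3 cm of their starts (no coaster carries over 3.2 N); knob at rest (under 0.1 rad) (((height (world z) of tin_a_mid above 0.15 m and angle between tin_a_mid's own z axis and vertical below 0.3 rad and contact force between the fingers and tin_a above 1 N and linear speed of tin_a below 0.03 m/s and contact force between tin_a and record_player below 0.1 N and contact force between tin_a and cloche below 0.1 N and distance of each of tin_b_mid, tin_c_mid from where it was at the start of the episode below 0.03 m and angle between each of tin_b_mid, tin_c_mid's own z axis and vertical below 0.1 rad and contact force between the fingers and tin_b below 0.2 N and contact force between the fingers and tin_c below 0.2 N) or (height (world z) of tin_b_mid above 0.15 m and angle between tin_b_mid's own z axis and vertical below 0.3 rad and contact force between the fingers and tin_b above 1 N and linear speed of tin_b below 0.03 m/s and contact force between tin_b and record_player below 0.1 N and contact force between tin_b and cloche below 0.1 N and distance of each of tin_a_mid, tin_c_mid from where it was at the start of the episode below 0.03 m and angle between each of tin_a_mid, tin_c_mid's own z axis and vertical below 0.1 rad and contact force between the fingers and tin_a below 0.2 N and contact force between the fingers and tin_c below 0.2 N) or (height (world z) of tin_c_mid above 0.15 m and angle between tin_c_mid's own z axis and vertical below 0.3 rad and contact force between the fingers and tin_c above 1 N and linear speed of tin_c below 0.03 m/s and contact force between tin_c and record_player below 0.1 N and contact force between tin_c and cloche below 0.1 N and distance of each of tin_a_mid, tin_b_mid from where it was at the start of the episode below 0.03 m and angle between each of tin_a_mid, tin_b_mid's own z axis and vertical below 0.1 rad and contact force between the fingers and tin_a below 0.2 N and contact force between the fingers and tin_b below 0.2 N)) and contact force between each of coaster_1, coaster_2, coaster_3 and anything else below 3.2 N and value of joint stop_knob below 0.1 rad); the arm keeps its last pose, push and grip.
It fails at once if the cloche, tonearm rest, adapter, opener or ceramic box is pushed more than 2 cm (distance of any of cloche, tonearm_rest, adapter, opener, ceramic_box from where it was at the start of the episode above 0.02 m).
It fails at once if a tin is tipped over (more than 0.6 rad) (angle between any of tin_a_mid, tin_b_mid, tin_c_mid's own z axis and vertical above 0.6 rad).
It also fails if it takes over 72 s, if anything falls off the work surface, if the arm or the gripper's body presses on something with over 40 N, if the wrist force passes 120 N, or if a joint passes its speed limit or range.

## Working session

There is one attempt and no reset: what is moved stays moved. The work goes in short steps, Python scripts to look and compute and a shell command to move; the robot and the scene stay as the last step left them, time stands still between calls to the robot, and variables do not carry over. Pictures are saved under pics/ and viewed, and the job is handed in when it is done.

```bash
ls; mkdir -p pics; cat > h.py <<'E'
import numpy as np, cv2
from station import ctrl
def snap(name,fn):
    r=ctrl.get_image(name); cv2.imwrite('pics/'+fn+'.png',cv2.cvtColor(r['img'],cv2.COLOR_RGB2BGR))
    np.savez('pics/'+fn+'.npz',**{k:np.asarray(r[k]) for k in r}); return r
def ld(fn): return np.load('pics/'+fn+'.npz')
def ray(c,u,v,fish=False):
    K=c['K'];R=cv2.Rodrigues(np.asarray(c['rvec'],float).ravel())[0];t=np.asarray(c['tvec'],float).ravel()
    x=(u-K[0,2])/K[0,0];y=(v-K[1,2])/K[1,1]
    if fish:
        r=np.hypot(x,y);s=np.sin(r)/r if r>1e-9 else 1; d=np.array([x*s,y*s,np.cos(r)])
    else: d=np.array([x,y,1.])
    return -R.T@t, R.T@d
def onz(c,u,v,z,fish=False):
    o,d=ray(c,u,v,fish); return o+d*(z-o[2])/d[2]
def proj(c,P):
    R=cv2.Rodrigues(np.asarray(c['rvec'],float).ravel())[0];t=np.asarray(c['tvec'],float).ravel()
    p=R@np.asarray(P,float)+t;K=c['K'];return K[0,0]*p[0]/p[2]+K[0,2],K[1,1]*p[1]/p[2]+K[1,2]
E
python3 - <<'E'
from h import *
for n in ['scene','side','wrist']:
    c=snap(n,n+'0'); o,d=ray(c,280,210); print(n,o,d)
    cv2.imwrite('pics/%s0b.png'%n,cv2.resize(cv2.imread('pics/%s0.png'%n),(800,600),interpolation=cv2.INTER_CUBIC))
print(ctrl.get_obs())
E
```

```text
pics
scene [1.53733466 0.09821215 1.00259522] [-0.73023944 -0.05267713 -0.68125936]
side [ 0.4298625  -0.87257694  0.80171603] [ 0.13789229  0.77536345 -0.61631996]
wrist [0.62620147 0.07028702 0.37143455] [-6.47387002e-04 -2.85006554e-01 -9.58549789e-01]
{'t': 0.15, 'q': array([-1.19030219e-01,  5.32109705e-02,  1.61399708e+00, -3.10385542e-05,
        1.47603509e+00, -1.19020695e-01]), 'dq': array([ 0.00049445, -0.0023675 , -0.00535529, -0.0007218 , -0.00010815,
        0.00063879]), 'effort': array([ 5.10442842e-04, -3.94241810e+01, -3.70721948e+01, -1.15854355e-04,
        4.61802789e-03,  5.00508997e-05]), 'tool_pos': array([6.24513215e-01, 3.13909316e-05, 2.41330825e-01]), 'tool_rot': array([-2.22054455e+00, -2.22052998e+00,  1.64006435e-03]), 'contact_force': array([ 0.29110065, -0.30303027,  0.09912715]), 'wrist_torque': array([ 0.05014209, -0.00903888,  0.03632631]), 'opening': 0.08529392485433551}
```

View pics/scene0b.png

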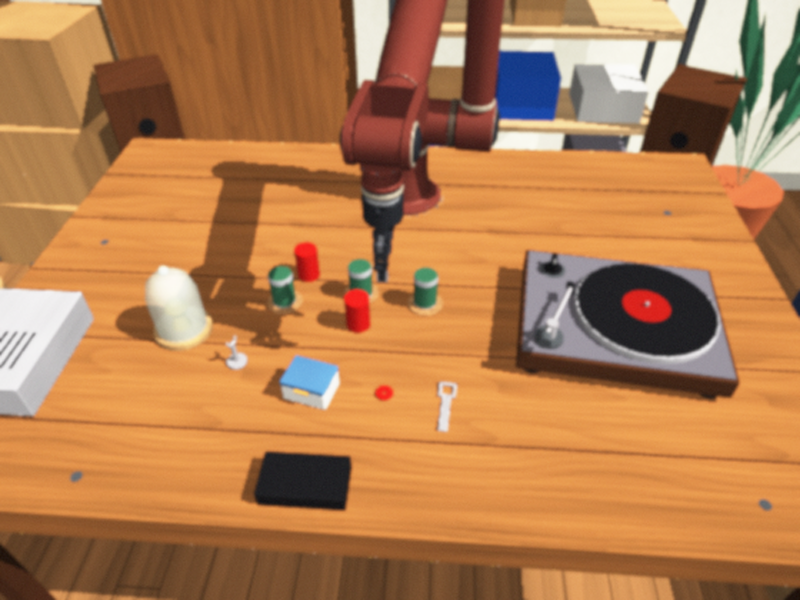

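View pics/side0b.png

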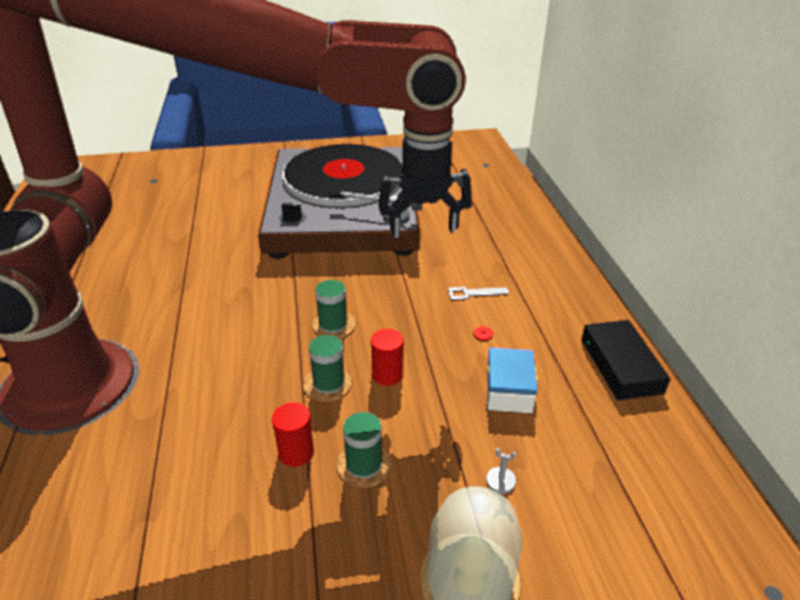

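View pics/wrist0b.png

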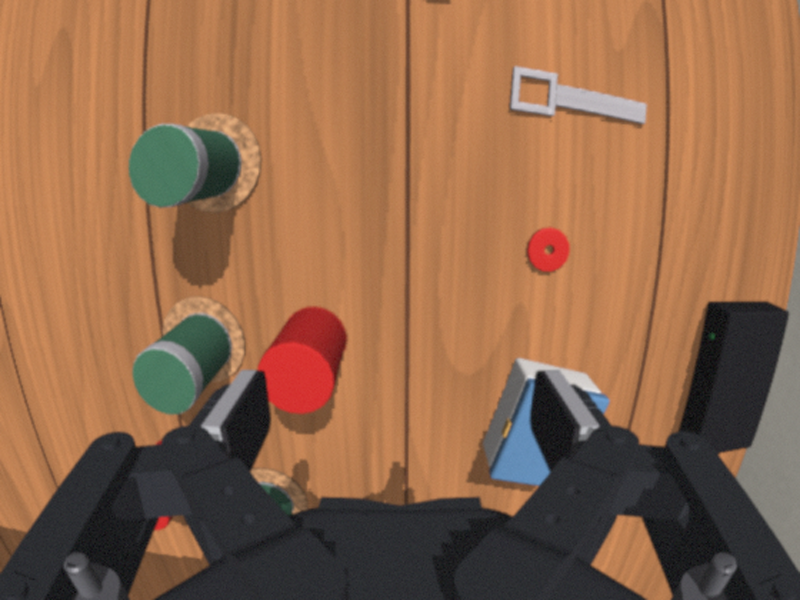

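```bash
python3 - <<'E'
from h import *
def crop(fn,x,y,w,h,s,out):
    im=cv2.imread(f'pics/{fn}.png')[y:y+h,x:x+w]; cv2.imwrite(f'pics/{out}.png',cv2.resize(im,None,fx=s,fy=s,interpolation=cv2.INTER_CUBIC))
crop('scene0',180,160,140,90,5.5,'c1')
crop('side0',180,180,110,165,3.6,'c2')
crop('side0',180,90,120,100,6,'c3')
crop('scene0',360,170,60,90,6,'c4')
E
```

```text
(no output)
```

View pics/c1.png

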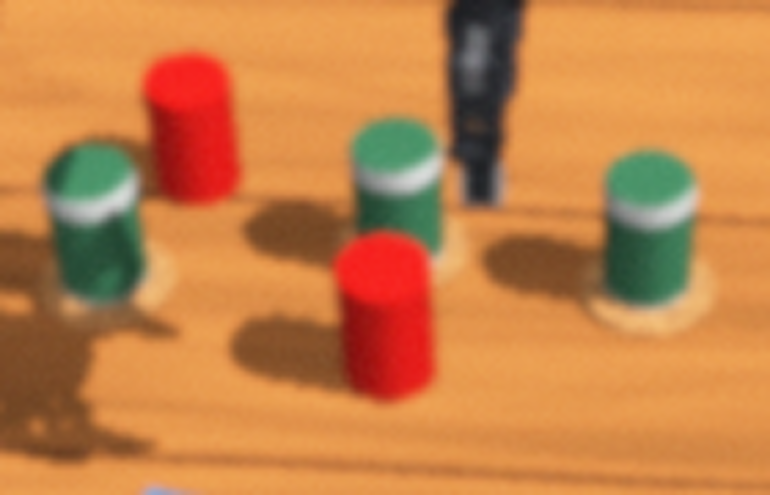

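View pics/c2.png

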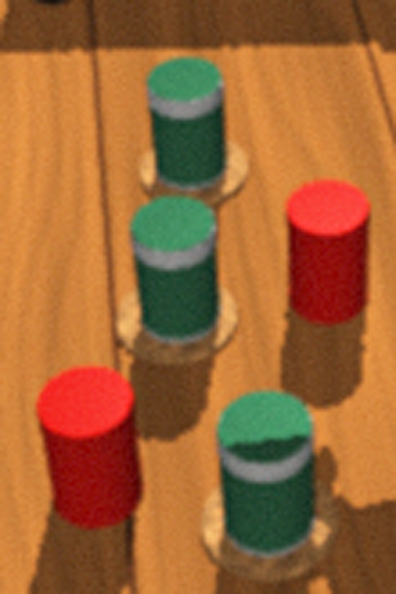

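View pics/c3.png

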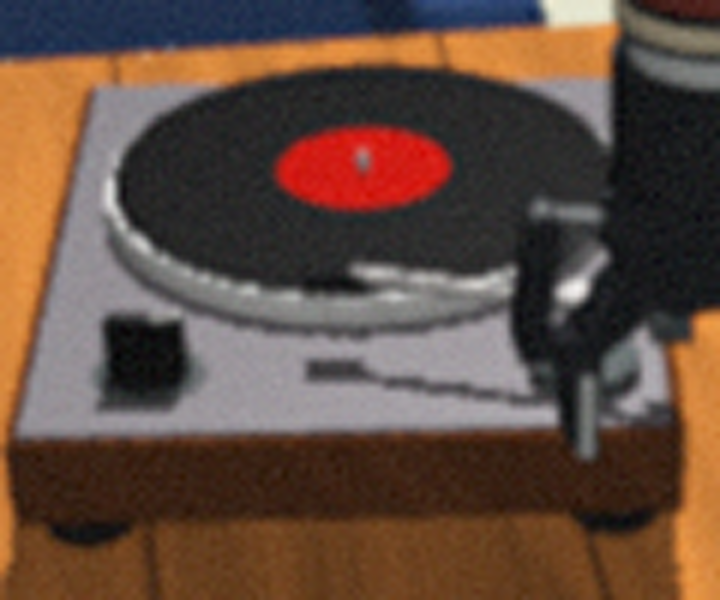

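View pics/c4.png

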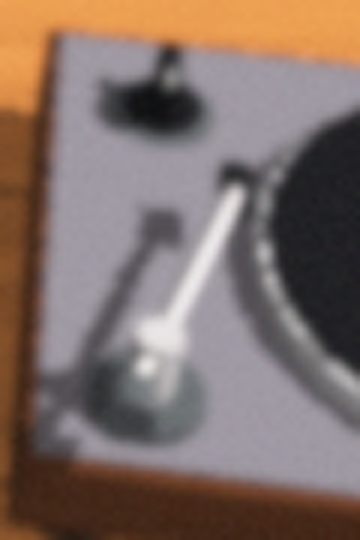

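```bash
python3 - <<'E'
from h import *
s=ld('scene0');d=ld('side0');w=ld('wrist0')
def tri(a,b):
    (o1,d1),(o2,d2)=a,b
    A=np.stack([d1,-d2],1);l=np.linalg.lstsq(A,o2-o1,rcond=None)[0];return (o1+l[0]*d1+o2+l[1]*d2)/2
for n,(u,v),(u2,v2) in [('t1',(651,180),(185,80)),('t2',(396,147),(174,224)),('t3',(92,173),(265,421)),('redA',(190,82),(86,402)),('redB',(382,270),(328,208))]:
    a=(180+u/5.5-.4,160+v/5.5-.4);b=(180+u2/3.6-.35,180+v2/3.6-.35)
    print(n,onz(s,*a,.091).round(4),onz(d,*b,.091).round(4),tri(ray(s,*a),ray(d,*b)).round(4))
for n,p in [('t1',(168,165)),('t2',(167,377))]:
    print(n,onz(w,p[0]*.7,p[1]*.7,.091,True).round(4))
a=(360+155/6-.4,170+105/6-.4);b=(180+150/6-.4,90+372/6-.4)
print('knob',onz(s,*a,.079).round(4),onz(d,*b,.079).round(4))
for n,p in [('box',(310,383)),('cloche',(182,330)),('rest',(236,362)),('adapter',(384,393)),('op',(447,405))]:
    print(n,onz(s,p[0]*.7,p[1]*.7,.0).round(3))
E
```

```text
t1 [0.4715 0.0809 0.091 ] [0.4674 0.0773 0.091 ] [0.4677 0.0809 0.0881]
t2 [ 0.4502 -0.0749  0.091 ] [ 0.4466 -0.0785  0.091 ] [ 0.4467 -0.0754  0.0882]
t3 [ 0.4858 -0.2549  0.091 ] [ 0.4843 -0.2558  0.091 ] [ 0.4845 -0.2552  0.0901]
redA [ 0.3947 -0.2118  0.091 ] [ 0.3835 -0.224   0.091 ] [ 0.3828 -0.2151  0.0813]
redB [ 0.5603 -0.0702  0.091 ] [ 0.5488 -0.0797  0.091 ] [ 0.5505 -0.0713  0.0827]
t1 [0.4754 0.0777 0.091 ]
t2 [ 0.4546 -0.0728  0.091 ]
knob [0.4123 0.373  0.079 ] [0.409  0.3695 0.079 ]
box [ 0.732 -0.152  0.   ]
cloche [ 0.596 -0.475  0.   ]
rest [ 0.684 -0.324  0.   ]
adapter [0.748 0.007 0.   ]
op [0.77  0.138 0.   ]
```

```bash
python3 -m crank '[{"x":0.6,"y":-0.4},{"x":0.67,"y":-0.45},{"x":0.67,"y":-0.45},{"x":0.67,"y":-0.45},{"x":0.67,"y":-0.45},{"x":0.67,"y":-0.45},{"x":0.67,"y":-0.45},{"x":0.67,"y":-0.45},{"x":0,"y":0},{"x":0}]' 0
python3 - <<'E'
from h import *
c=snap('wrist','wrist1');cv2.imwrite('pics/wrist1b.png',cv2.resize(cv2.imread('pics/wrist1.png'),(800,600),interpolation=cv2.INTER_CUBIC))
E
```

```text
validation failed for argument at $[0]...
```

View pics/wrist1b.png

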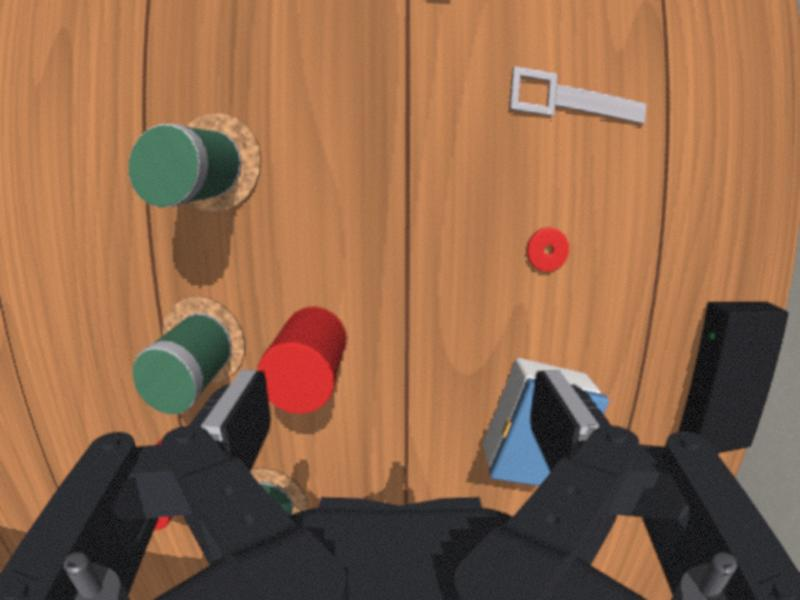

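```bash
python3 -m crank '[{"x":0.6,"y":-0.4,"z":0,"roll":0},{"x":0.67,"y":-0.45,"z":0,"roll":0},{"x":0.67,"y":-0.45,"z":0,"roll":0},{"x":0.67,"y":-0.45,"z":0,"roll":0},{"x":0.67,"y":-0.45,"z":0,"roll":0},{"x":0.67,"y":-0.45,"z":0,"roll":0},{"x":0.67,"y":-0.45,"z":0,"roll":0},{"x":0.67,"y":-0.45,"z":0,"roll":0},{"x":0,"y":0,"z":0,"roll":0},{"x":0,"y":0,"z":0,"roll":0}]' 0
python3 - <<'E'
from h import *
c=snap('wrist','wrist1');cv2.imwrite('pics/wrist1b.png',cv2.resize(cv2.imread('pics/wrist1.png'),(800,600),interpolation=cv2.INTER_CUBIC))
E
```

```text
t: 1.45
tool_pos: [0.412, 0.3172, 0.2421]
tool_rot: [2.221, 2.222, -0.001]
contact_force: [-0.4, -0.2, 0.1]
opening: 0.0853
```

View pics/wrist1b.png

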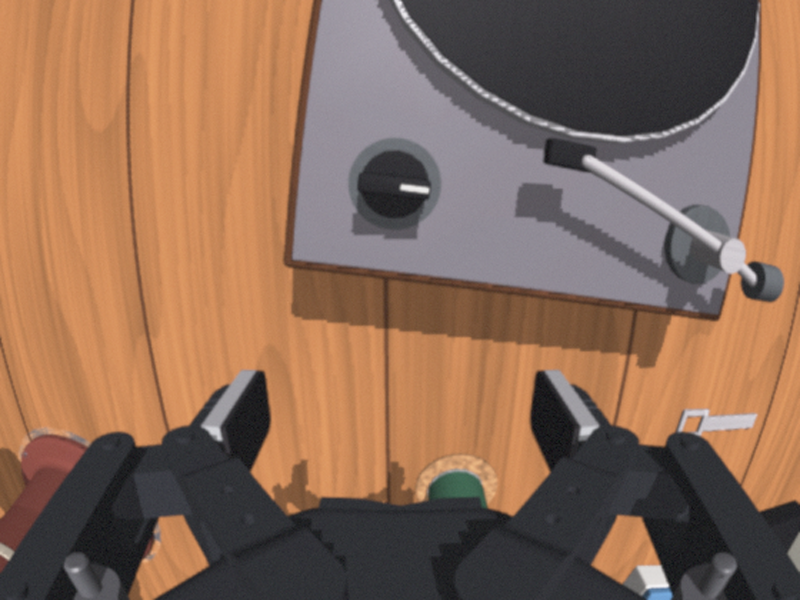

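```bash
python3 - <<'E'
from h import *
im=cv2.imread('pics/wrist1.png')[90:175,230:320]; cv2.imwrite('pics/k1.png',cv2.resize(im,None,fx=7,fy=7,interpolation=cv2.INTER_CUBIC))
E
```

```text
(no output)
```

View pics/k1.png

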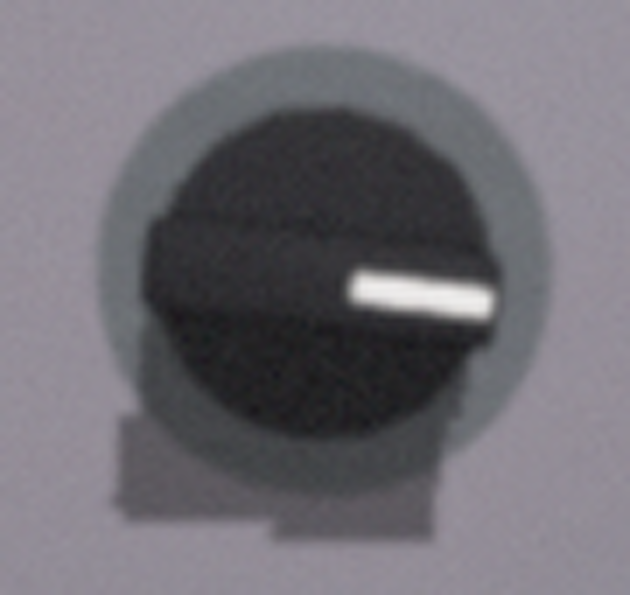

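```bash
python3 - <<'E'
from h import *
w=ld('wrist1')
f=lambda u,v,z: onz(w,230+u/7-.43,90+v/7-.43,z,True)
print(f(332,272,.079),f(325,268,.072),f(323,285,.106))
a=f(352,286,.106);b=f(495,301,.106);print(a,b,np.degrees(np.arctan2(b[1]-a[1],b[0]-a[0])), np.hypot(*(b-a)[:2]))
a=f(148,267,.106);b=f(498,303,.106);print(a,b,np.degrees(np.arctan2(b[1]-a[1],b[0]-a[0])), np.hypot(*(b-a)[:2]))
a=onz(w,290*.7,265*.7,.072,True);b=onz(w,718*.7,318*.7,.072,True)
print(a,b,np.degrees(np.arctan2(b[1]-a[1],b[0]-a[0])),np.hypot(*(b-a)[:2]))
print(ctrl.get_obs()['tool_pos'],ctrl.get_obs()['q'])
E
```

```text
[0.41108837 0.37605379 0.079     ] [0.4101149  0.37630959 0.072     ] [0.4102689  0.37558158 0.106     ]
[0.41363388 0.37546697 0.106     ] [0.43026399 0.37381802 0.106     ] -5.6626201175906195 0.016711659055773723
[0.38992399 0.37782555 0.106     ] [0.43061607 0.37358711 0.106     ] -5.946420091970251 0.040912224691137325
[0.33979707 0.32235124 0.072     ] [0.67374675 0.28259713 0.072     ] -6.788668994374996 0.3363075673049887
[0.412373   0.31681325 0.24218376] [ 5.12135022e-01 -2.01427668e-01  1.85382581e+00 -4.21709465e-04
  1.48935874e+00  5.12844230e-01]
```

```bash
python3 -m crank '[{"x":0.49,"y":-0.01,"z":0,"roll":0},{"x":0.49,"y":-0.01,"z":0,"roll":0},{"x":0,"y":0,"z":0,"roll":-1},{"x":0,"y":0,"z":0,"roll":-1},{"x":0,"y":0,"z":0,"roll":-1},{"x":0,"y":0,"z":0,"roll":-1},{"x":0,"y":0,"z":0,"roll":-1},{"x":0,"y":0,"z":0,"roll":-1},{"x":0,"y":0,"z":0,"roll":-1},{"x":0,"y":0,"z":0,"roll":-1}]' 0.5 25
python3 -m crank '[{"x":0,"y":0,"z":0.2,"roll":-1},{"x":0,"y":0,"z":0.4,"roll":-1},{"x":0,"y":0,"z":0.4,"roll":-1},{"x":0,"y":0,"z":0.4,"roll":-1},{"x":0,"y":0,"z":0.2,"roll":-0.22},{"x":0,"y":0,"z":0,"roll":0},{"x":0,"y":0,"z":0,"roll":0}]' 0.5 25
python3 - <<'E'
from h import *
for n in ['wrist','side']:
  c=snap(n,n+'2');cv2.imwrite('pics/%s2b.png'%n,cv2.resize(cv2.imread('pics/%s2.png'%n),(800,600),interpolation=cv2.INTER_CUBIC))
o=ctrl.get_obs();print(o['tool_pos'],cv2.Rodrigues(o['tool_rot'])[0],o['q'])
E
```

```text
t: 2.75
tool_pos: [0.4119, 0.375, 0.2421]
tool_rot: [0.942, 2.997, -0.001]
contact_force: [-0.1, 0.2, 0.3]
opening: 0.0431
t: 3.62
tool_pos: [0.4117, 0.3764, 0.1475]
tool_rot: [0.166, 3.136, 0.002]
contact_force: [-0.0, 0.1, 0.5]
opening: 0.0427
[0.41156298 0.37659512 0.1477298 ] [[-0.99447382  0.1049672   0.0019279 ]
 [ 0.10496985  0.99447452  0.00132842]
 [-0.0017778   0.00152345 -0.99999726]] [ 6.07662016e-01 -3.07236585e-02  1.85920663e+00 -1.04681095e-05
  1.31076844e+00 -8.57969232e-01]
```

View pics/wrist2b.png

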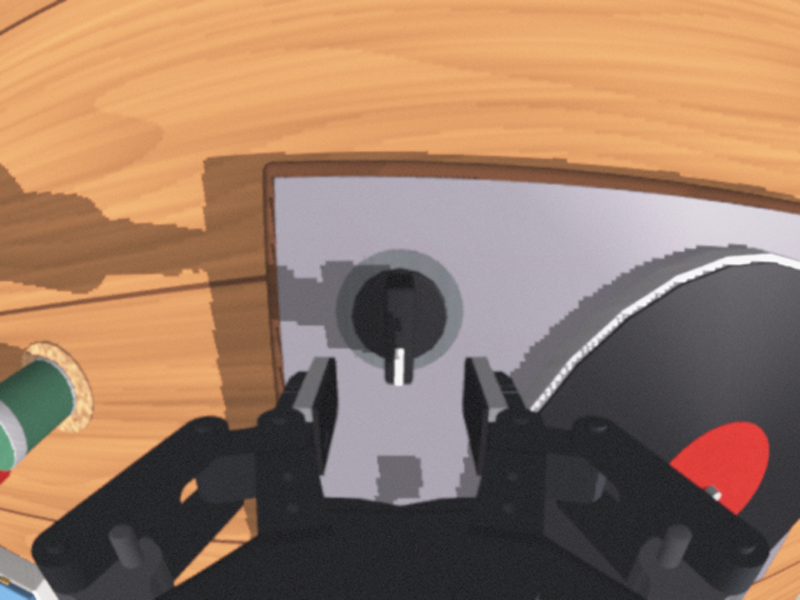

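View pics/side2b.png

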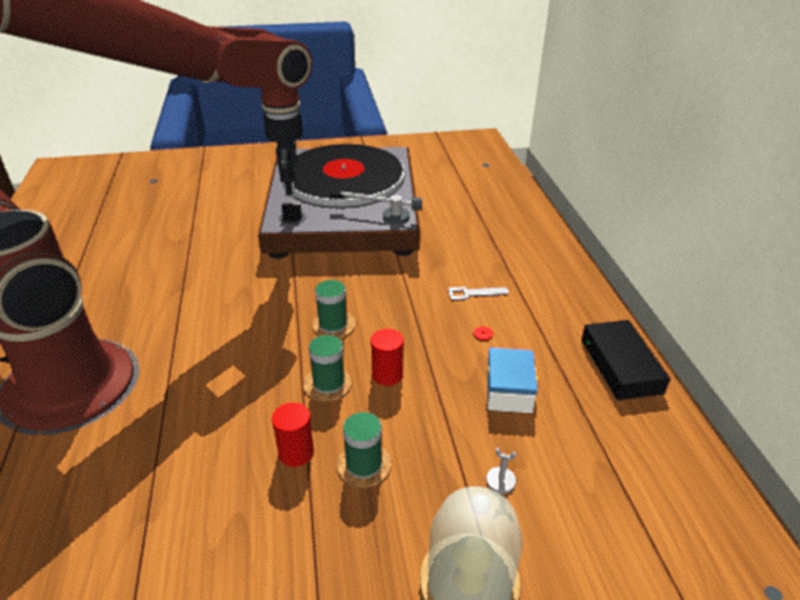

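```bash
python3 - <<'E'
from h import *
w=ld('wrist2')
for p in [(400,281),(399,384)]: print(onz(w,p[0]*.7,p[1]*.7,.106,True))
print(onz(w,399*.7,311*.7,.079,True))
print(onz(w,540*.7,405*.7,.091,True))
E
python3 -m crank '[{"x":0,"y":0,"z":0.3,"roll":0},{"x":0,"y":0,"z":0.3,"roll":0},{"x":0,"y":0,"z":0.22,"roll":0},{"x":0,"y":0,"z":0.06,"roll":0},{"x":0,"y":0,"z":0,"roll":0}]' 0.5 25
```

```text
[0.38616322 0.37896691 0.106     ]
[0.42960505 0.37400768 0.106     ]
[0.40680257 0.37640214 0.079     ]
[0.45683579 0.43833754 0.091     ]
t: 4.35
tool_pos: [0.4107, 0.3761, 0.0931]
tool_rot: [-0.164, -3.137, 0.001]
contact_force: [-0.2, 0.7, -0.5]
opening: 0.0424
```

```bash
python3 -m crank '[{"x":0,"y":0,"z":-0.08,"roll":0},{"x":0,"y":0,"z":0,"roll":0},{"x":0,"y":0,"z":0,"roll":0},{"x":0,"y":0,"z":0,"roll":0},{"x":0,"y":0,"z":0,"roll":0}]' 0.75 25;  python3 -m crank '[{"x":0,"y":0,"z":0,"roll":0},{"x":0,"y":0,"z":0,"roll":0},{"x":0,"y":0,"z":0,"roll":0},{"x":0,"y":0,"z":0,"roll":0}]' 1 25
python3 - <<'E'
from h import *
for n in ['wrist','side']:
  c=snap(n,n+'3');cv2.imwrite('pics/%s3b.png'%n,cv2.resize(cv2.imread('pics/%s3.png'%n),(800,600),interpolation=cv2.INTER_CUBIC))
E
```

```text
t: 4.97
tool_pos: [0.4107, 0.3762, 0.0983]
tool_rot: [-0.164, -3.137, 0.0]
contact_force: [0.3, -0.2, -0.2]
opening: 0.0213
t: 5.48
tool_pos: [0.4107, 0.3762, 0.0983]
tool_rot: [-0.164, -3.137, 0.0]
contact_force: [-0.8, -0.4, 1.0]
opening: 0.0116
```

View pics/wrist3b.png

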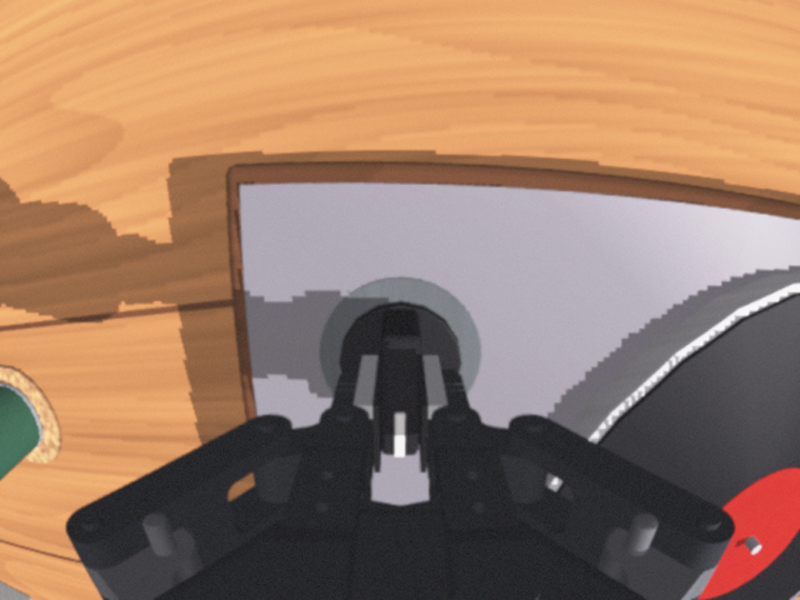

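```bash
python3 -m crank '[{"x":0,"y":0,"z":0,"roll":0.5},{"x":0,"y":0,"z":0,"roll":1},{"x":0,"y":0,"z":0,"roll":1},{"x":0,"y":0,"z":0,"roll":1},{"x":0,"y":0,"z":0,"roll":1},{"x":0,"y":0,"z":0,"roll":1},{"x":0,"y":0,"z":0,"roll":1},{"x":0,"y":0,"z":0,"roll":1},{"x":0,"y":0,"z":0,"roll":0.5},{"x":0,"y":0,"z":0,"roll":0}]' 1 25
python3 - <<'E'
from h import *
print(ctrl.get_obs()['wrist_torque'],ctrl.get_obs()['q'])
E
```

```text
t: 6.82
tool_pos: [0.4096, 0.3746, 0.0983]
tool_rot: [-1.593, -2.707, 0.009]
contact_force: [-3.7, -6.4, 6.4]
opening: 0.0113
[-1.09033408  0.87848616  0.09031042] [ 0.60759871  0.02512518  1.89286532 -0.00213701  1.22917219  0.10106437]
```

```bash
python3 -m crank '[{"x":0,"y":0,"z":0,"roll":1},{"x":0,"y":0,"z":0,"roll":0.9},{"x":0,"y":0,"z":0,"roll":0},{"x":0,"y":0,"z":0,"roll":0}]' 1 25
python3 - <<'E'
from h import *
o=ctrl.get_obs();print(o['wrist_torque'],o['q'],cv2.Rodrigues(o['tool_rot'])[0][:,1])
for n in ['wrist','scene']:
  c=snap(n,n+'4');cv2.imwrite('pics/%s4b.png'%n,cv2.resize(cv2.imread('pics/%s4.png'%n),(800,600),interpolation=cv2.INTER_CUBIC))
E
```

```text
t: 7.32
tool_pos: [0.4092, 0.3744, 0.0983]
tool_rot: [-1.89, -2.509, 0.011]
contact_force: [-6.9, -8.2, 7.7]
opening: 0.0112
[-1.24363373  1.13623575  0.06004299] [ 0.60770798  0.02488729  1.89305864 -0.00195613  1.23050949  0.3286702 ] [ 0.96112562  0.27604839 -0.00590219]
```

View pics/wrist4b.png

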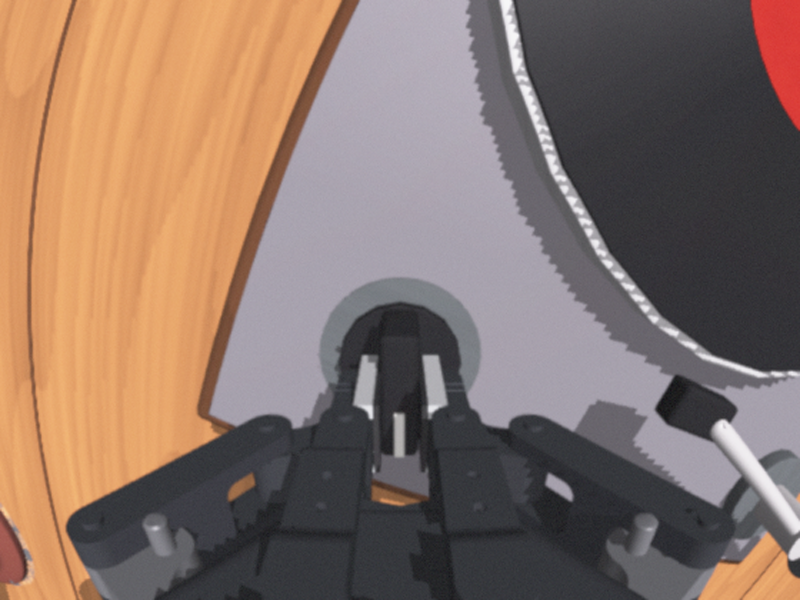

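View pics/scene4b.png

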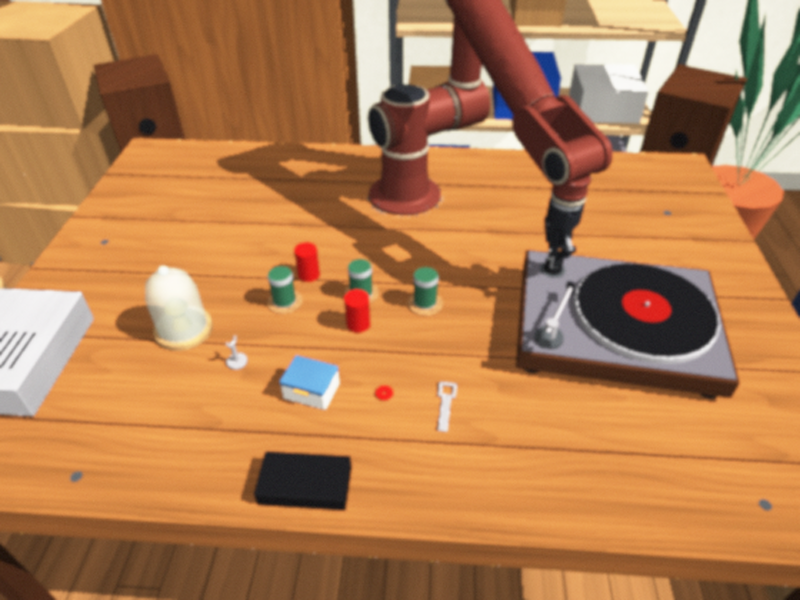

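```bash
python3 -m crank '[{"x":0,"y":0,"z":0,"roll":0.4},{"x":0,"y":0,"z":0,"roll":0},{"x":0,"y":0,"z":0,"roll":0}]' 1 25
python3 - <<'E'
from h import *
o=ctrl.get_obs();print(o['wrist_torque'],o['q'],cv2.Rodrigues(o['tool_rot'])[0][:,1])
w=snap('wrist','wrist5')
print(onz(w,697*.7,405*.7,.11,True))
E
```

```text
t: 7.8
tool_pos: [0.4091, 0.3744, 0.0983]
tool_rot: [-1.948, -2.464, 0.012]
contact_force: [-6.9, -7.1, 8.1]
opening: 0.0115
[-1.27758957  1.21694435  0.40834112] [ 0.60788271  0.02488201  1.89310967 -0.0022038   1.23072933  0.37582599] [ 0.97301073  0.23068516 -0.00587087]
[0.51015362 0.39562462 0.11      ]
```

```bash
python3 -m crank '[{"x":0,"y":0,"z":0,"roll":-0.3},{"x":0,"y":0,"z":0,"roll":0},{"x":0,"y":0,"z":0,"roll":0},{"x":0,"y":0,"z":0,"roll":0},{"x":0,"y":0,"z":0,"roll":0},{"x":0,"y":0,"z":0,"roll":0},{"x":0,"y":0,"z":0,"roll":0},{"x":0,"y":0,"z":0,"roll":0}]' 0 25
python3 - <<'E'
from h import *
for n in ['wrist','scene']:
  c=snap(n,n+'6');cv2.imwrite('pics/%s6b.png'%n,cv2.resize(cv2.imread('pics/%s6.png'%n),(800,600),interpolation=cv2.INTER_CUBIC))
E
```

```text
t: 8.85
tool_pos: [0.4108, 0.3762, 0.0983]
tool_rot: [1.907, 2.497, 0.0]
contact_force: [1.0, -0.1, 1.5]
opening: 0.0855
```

View pics/wrist6b.png

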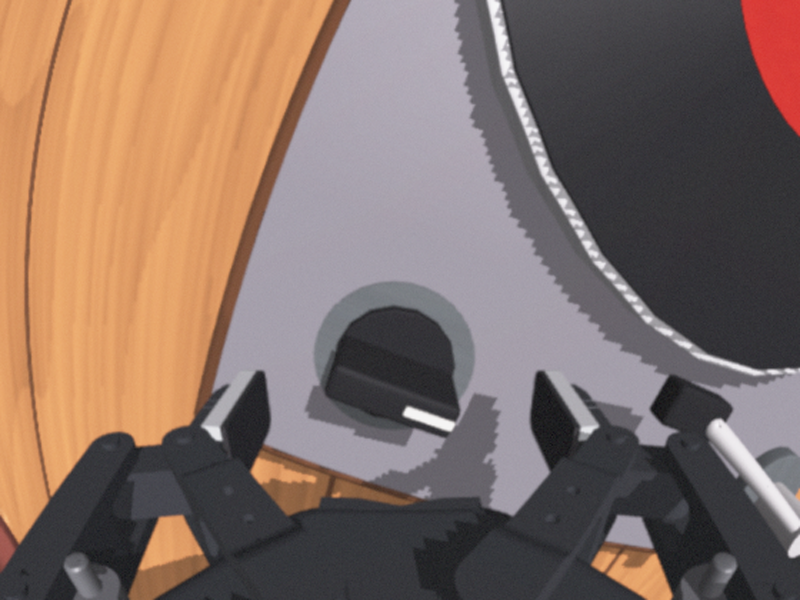

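```bash
python3 -m crank '[{"x":0,"y":0,"z":-0.4,"roll":0},{"x":0,"y":0,"z":-0.6,"roll":0},{"x":0,"y":0,"z":-0.6,"roll":-0.88},{"x":0,"y":0,"z":-0.6,"roll":-1},{"x":0,"y":0,"z":-0.3,"roll":-1},{"x":0,"y":0,"z":0,"roll":-1},{"x":0,"y":0,"z":0,"roll":-1},{"x":0,"y":0,"z":0,"roll":-1},{"x":0,"y":0,"z":0,"roll":-1},{"x":0,"y":0,"z":0,"roll":-1}]' 0 25
python3 -m crank '[{"x":0,"y":0,"z":0,"roll":-1},{"x":0,"y":0,"z":0,"roll":-1},{"x":0,"y":0,"z":0,"roll":-1},{"x":0,"y":0,"z":0,"roll":0},{"x":0,"y":0,"z":0,"roll":0}]' 0 25
python3 - <<'E'
from h import *
o=ctrl.get_obs();print(o['q'],o['tool_pos'],cv2.Rodrigues(o['tool_rot'])[0])
E
```

```text
t: 10.2
tool_pos: [0.4107, 0.3762, 0.2482]
tool_rot: [-0.554, -3.092, 0.0]
contact_force: [0.6, 0.6, -0.0]
opening: 0.0854
t: 10.82
tool_pos: [0.4108, 0.3762, 0.2483]
tool_rot: [-0.001, -3.142, 0.0]
contact_force: [0.1, -0.2, -0.8]
opening: 0.0851
[ 6.07860805e-01 -1.13004472e-01  1.76508164e+00  2.26192256e-05
  1.48954985e+00 -9.62485294e-01] [0.41076128 0.37618192 0.24827766] [[-9.99999897e-01  4.52063734e-04 -4.10839294e-05]
 [ 4.52063780e-04  9.99999898e-01 -1.11947398e-06]
 [ 4.10834191e-05 -1.13804642e-06 -9.99999999e-01]]
```

```bash
python3 -m crank '[{"x":-0.13,"y":-0.55,"z":0,"roll":0},{"x":-0.13,"y":-0.7,"z":0,"roll":0},{"x":-0.13,"y":-0.7,"z":0,"roll":0},{"x":-0.13,"y":-0.7,"z":0,"roll":0},{"x":-0.13,"y":-0.7,"z":0,"roll":0},{"x":-0.13,"y":-0.7,"z":0,"roll":0},{"x":-0.13,"y":-0.7,"z":0,"roll":0},{"x":0,"y":-0.2,"z":0,"roll":0},{"x":0,"y":0,"z":0,"roll":0}]' 0 25
python3 - <<'E'
from h import *
o=ctrl.get_obs();print(o['q'],o['tool_pos'])
for n in ['wrist']:
  c=snap(n,n+'7');cv2.imwrite('pics/%s7b.png'%n,cv2.resize(cv2.imread('pics/%s7.png'%n),(800,600),interpolation=cv2.INTER_CUBIC))
E
```

```text
t: 11.95
tool_pos: [0.4657, 0.0791, 0.2483]
tool_rot: [0.001, 3.142, 0.001]
contact_force: [-0.0, -0.4, 0.3]
opening: 0.0855
[ 1.02186013e-02 -3.30036455e-01  1.94832437e+00  5.72326224e-04
  1.52327126e+00 -1.55989314e+00] [0.4657073  0.07911642 0.24834113]
```

View pics/wrist7b.png

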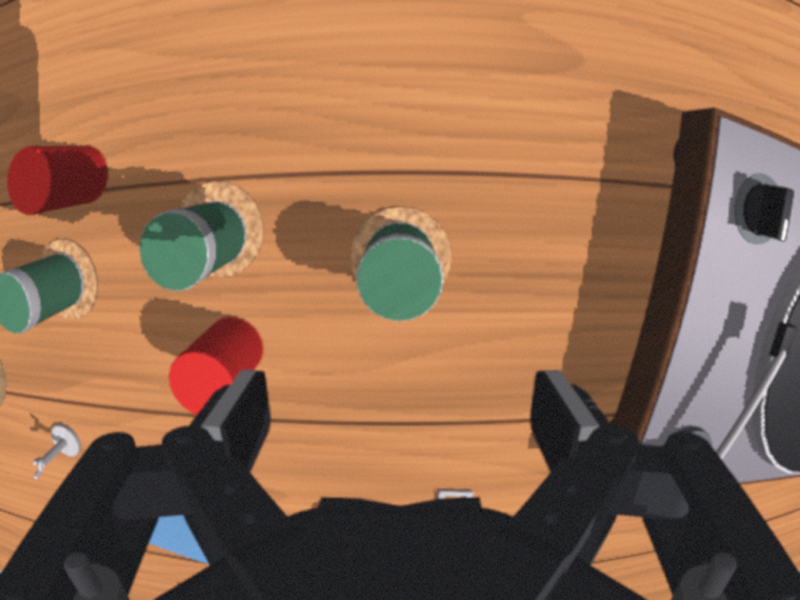

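```bash
python3 - <<'E'
from h import *
w=ld('wrist7')
for p,z in [((399,278),.091),((402,250),.005),((178,250),.091),((210,229),.005),((16,302),.091),((770,212),.106)]: print(onz(w,p[0]*.7,p[1]*.7,z,True).round(4))
E
```

```text
[0.4674 0.0784 0.091 ]
[0.465  0.0807 0.005 ]
[ 0.4468 -0.0718  0.091 ]
[ 0.4445 -0.0834  0.005 ]
[ 0.4846 -0.2471  0.091 ]
[0.4095 0.355  0.106 ]
```

```bash
python3 -m crank '[{"x":-0.04,"y":0,"z":0.35,"roll":0},{"x":0,"y":0,"z":0.55,"roll":0},{"x":0,"y":0,"z":0.6,"roll":0},{"x":0,"y":0,"z":0.6,"roll":0},{"x":0,"y":0,"z":0.6,"roll":0},{"x":0,"y":0,"z":0.4,"roll":0},{"x":0,"y":0,"z":0.2,"roll":0},{"x":0,"y":0,"z":0,"roll":0}]' 0 40
python3 -m crank '[{"x":0,"y":0,"z":0,"roll":0},{"x":0,"y":0,"z":0,"roll":0},{"x":0,"y":0,"z":0,"roll":0},{"x":0,"y":0,"z":0,"roll":0},{"x":0,"y":0,"z":0,"roll":0},{"x":0,"y":0,"z":0,"roll":0}]' 1 40
```

```text
t: 13.0
tool_pos: [0.4677, 0.08, 0.0498]
tool_rot: [0.004, -3.14, -0.0]
contact_force: [0.3, -0.7, 0.4]
opening: 0.0855
t: 13.75
tool_pos: [0.4693, 0.0791, 0.0519]
tool_rot: [-0.002, 3.139, -0.0]
contact_force: [-1.1, -1.6, 6.9]
opening: 0.0553
```

```bash
python3 -m crank '[{"x":0,"y":0,"z":-0.2,"roll":0},{"x":0,"y":0,"z":-0.3,"roll":0},{"x":0,"y":0,"z":-0.2,"roll":0},{"x":0,"y":0,"z":-0.15,"roll":0},{"x":0,"y":0,"z":0,"roll":0},{"x":0,"y":0,"z":0,"roll":0},{"x":0,"y":0,"z":0,"roll":0},{"x":0,"y":0,"z":0,"roll":0}]' 1 40
python3 - <<'E'
from h import *
o=ctrl.get_obs();print(o['contact_force'],o['effort'],o['tool_pos'])
for n in ['side','wrist']:
  c=snap(n,n+'8');cv2.imwrite('pics/%s8b.png'%n,cv2.resize(cv2.imread('pics/%s8.png'%n),(800,600),interpolation=cv2.INTER_CUBIC)); print(ctrl.get_obs()['contact_force'])
E
```

```text
t: 14.75
tool_pos: [0.4678, 0.0793, 0.1008]
tool_rot: [0.002, -3.141, 0.0]
contact_force: [0.5, -0.1, -4.8]
opening: 0.0549
[ 0.5208065  -0.12100385 -4.82928612] [ 3.03417844e-03 -2.83479595e+01 -3.66806746e+01 -5.15160446e-04
  1.48634420e-02 -5.70482840e-06] [0.46779391 0.07928585 0.10077665]
[ 0.34725506  0.11225615 -4.11078276]
[-0.05894528  0.44474233 -5.35213517]
```

View pics/side8b.png

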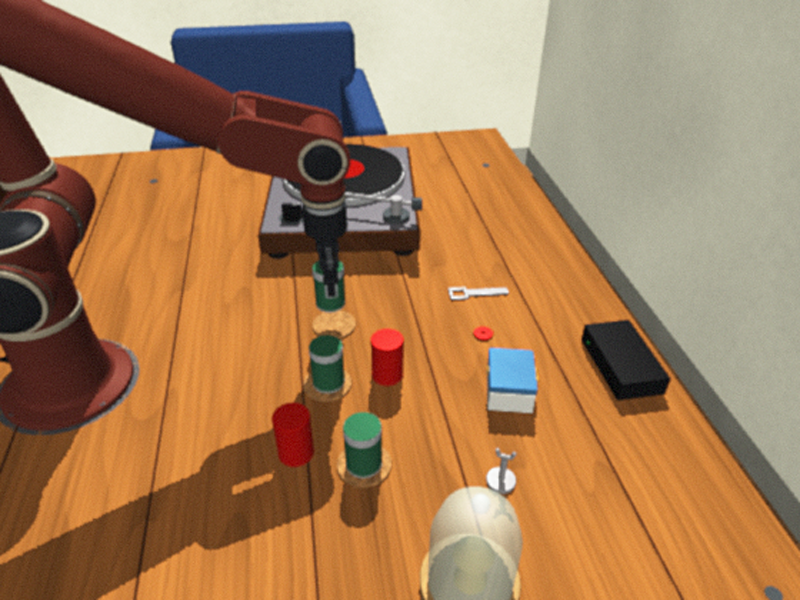

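```bash
python3 -m crank '[{"x":0,"y":0,"z":0.2,"roll":0},{"x":0,"y":0,"z":0.3,"roll":0},{"x":0,"y":0,"z":0.15,"roll":0},{"x":0,"y":0,"z":0.1,"roll":0},{"x":0,"y":0,"z":0.06,"roll":0},{"x":0,"y":0,"z":0,"roll":0}]' 1 40
```

```text
t: 15.6
tool_pos: [0.4682, 0.0793, 0.0527]
tool_rot: [-0.002, 3.142, 0.0]
contact_force: [0.3, -0.0, -6.0]
opening: 0.0551
```

```bash
python3 -m crank '[{"x":0,"y":0,"z":0.03,"roll":0},{"x":0,"y":0,"z":0,"roll":0}]' 1 40
```

```text
t: 15.85
tool_pos: [0.4689, 0.0793, 0.052]
tool_rot: [-0.002, 3.14, 0.0]
contact_force: [-2.0, 0.5, -0.9]
opening: 0.0555
```

```bash
python3 -m crank '[{"x":0,"y":0,"z":0,"roll":0},{"x":0,"y":0,"z":0,"roll":0},{"x":0,"y":0,"z":0,"roll":0},{"x":0,"y":0,"z":0,"roll":0}]' 0 40
python3 -m crank '[{"x":0,"y":0,"z":-0.2,"roll":0},{"x":0,"y":0,"z":-0.4,"roll":0},{"x":0,"y":0,"z":-0.6,"roll":0},{"x":0,"y":0,"z":-0.7,"roll":0},{"x":0,"y":0,"z":-0.7,"roll":0},{"x":0,"y":0,"z":-0.5,"roll":0},{"x":0,"y":0,"z":-0.1,"roll":0},{"x":0,"y":0,"z":0,"roll":0}]' 0 40
python3 - <<'E'
from h import *
for n in ['wrist','side']:
  c=snap(n,n+'9');cv2.imwrite('pics/%s9b.png'%n,cv2.resize(cv2.imread('pics/%s9.png'%n),(800,600),interpolation=cv2.INTER_CUBIC)); print(ctrl.get_obs()['contact_force'])
E
```

```text
t: 16.35
tool_pos: [0.4683, 0.0793, 0.051]
tool_rot: [-0.002, 3.141, 0.0]
contact_force: [0.4, 0.5, -0.6]
opening: 0.0851
t: 17.35
tool_pos: [0.468, 0.0793, 0.2427]
tool_rot: [0.002, -3.142, 0.0]
contact_force: [0.2, 0.5, -0.4]
opening: 0.0854
[ 0.30037109 -0.55303004 -1.10942514]
[ 0.48726326 -0.41728036 -0.1272577 ]
```

View pics/wrist9b.png

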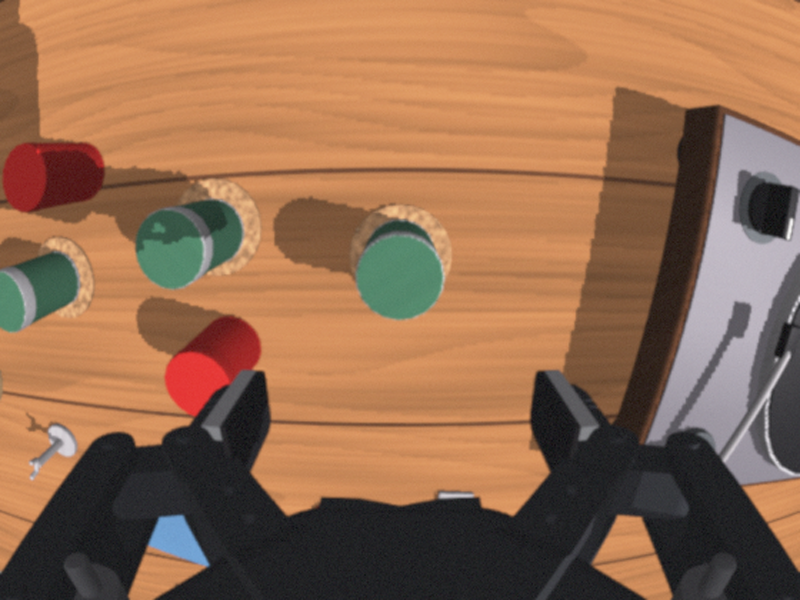

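```bash
python3 -m crank '[{"x":0.07,"y":-0.45,"z":0,"roll":0},{"x":0.07,"y":-0.57,"z":0,"roll":0},{"x":0.07,"y":-0.57,"z":0,"roll":0},{"x":0.07,"y":-0.57,"z":0,"roll":0},{"x":0.07,"y":-0.43,"z":0,"roll":0},{"x":0,"y":0,"z":0,"roll":0},{"x":0,"y":0,"z":0,"roll":0}]' 0 40
python3 - <<'E'
from h import *
for n in ['wrist']:
  c=snap(n,n+'10');cv2.imwrite('pics/%s10b.png'%n,cv2.resize(cv2.imread('pics/%s10.png'%n),(800,600),interpolation=cv2.INTER_CUBIC)); print(ctrl.get_obs()['contact_force'])
E
```

```text
t: 18.32
tool_pos: [0.447, -0.0756, 0.2418]
tool_rot: [0.002, -3.14, -0.002]
contact_force: [-0.1, -0.5, -0.0]
opening: 0.0852
[0.59850074 0.06354646 0.35401843]
```

View pics/wrist10b.png

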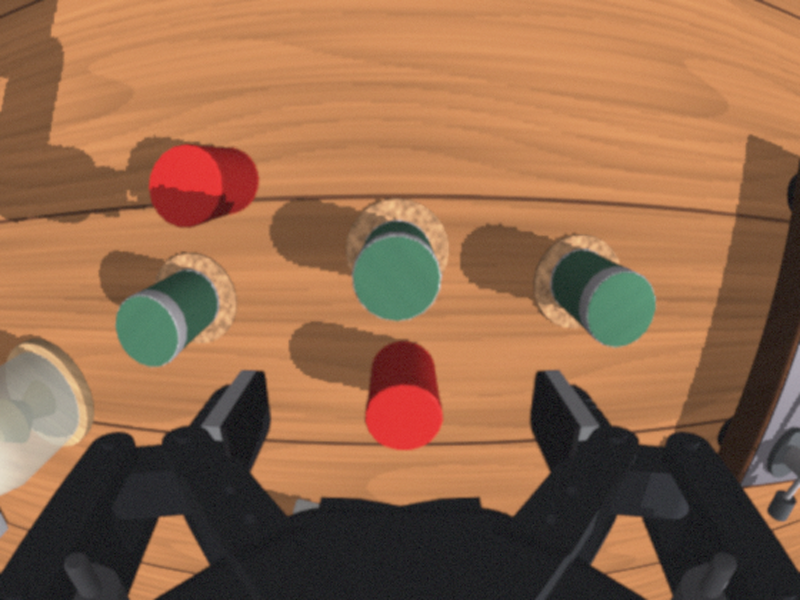

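```bash
python3 -m crank '[{"x":0,"y":-0.01,"z":0.35,"roll":0},{"x":0,"y":0,"z":0.55,"roll":0},{"x":0,"y":0,"z":0.6,"roll":0},{"x":0,"y":0,"z":0.6,"roll":0},{"x":0,"y":0,"z":0.5,"roll":0},{"x":0,"y":0,"z":0.4,"roll":0},{"x":0,"y":0,"z":0.2,"roll":0},{"x":0,"y":0,"z":0,"roll":0}]' 0 40
python3 -m crank '[{"x":0,"y":0,"z":0,"roll":0},{"x":0,"y":0,"z":0,"roll":0},{"x":0,"y":0,"z":0,"roll":0},{"x":0,"y":0,"z":0,"roll":0},{"x":0,"y":0,"z":0,"roll":0},{"x":0,"y":0,"z":0,"roll":0}]' 1 40
python3 -m crank '[{"x":0,"y":0,"z":-0.2,"roll":0},{"x":0,"y":0,"z":-0.3,"roll":0},{"x":0,"y":0,"z":-0.2,"roll":0},{"x":0,"y":0,"z":-0.15,"roll":0},{"x":0,"y":0,"z":0,"roll":0},{"x":0,"y":0,"z":0,"roll":0},{"x":0,"y":0,"z":0,"roll":0},{"x":0,"y":0,"z":0,"roll":0}]' 1 40
python3 - <<'E'
from h import *
for n in ['side','wrist']:
  c=snap(n,n+'11');cv2.imwrite('pics/%s11b.png'%n,cv2.resize(cv2.imread('pics/%s11.png'%n),(800,600),interpolation=cv2.INTER_CUBIC)); print(ctrl.get_obs()['contact_force'])
E
```

```text
t: 19.38
tool_pos: [0.4469, -0.076, 0.0502]
tool_rot: [0.003, -3.14, -0.001]
contact_force: [-0.4, -0.8, -0.4]
opening: 0.0855
t: 20.12
tool_pos: [0.4485, -0.0771, 0.0524]
tool_rot: [-0.002, 3.139, -0.001]
contact_force: [0.1, 0.0, 5.2]
opening: 0.055
t: 21.12
tool_pos: [0.447, -0.0767, 0.1014]
tool_rot: [0.002, -3.141, -0.001]
contact_force: [-0.2, 0.5, -1.8]
opening: 0.0552
[ 0.46779304 -0.10434286 -1.31596302]
[-0.46897526 -0.23501098 -1.82070713]
```

View pics/side11b.png

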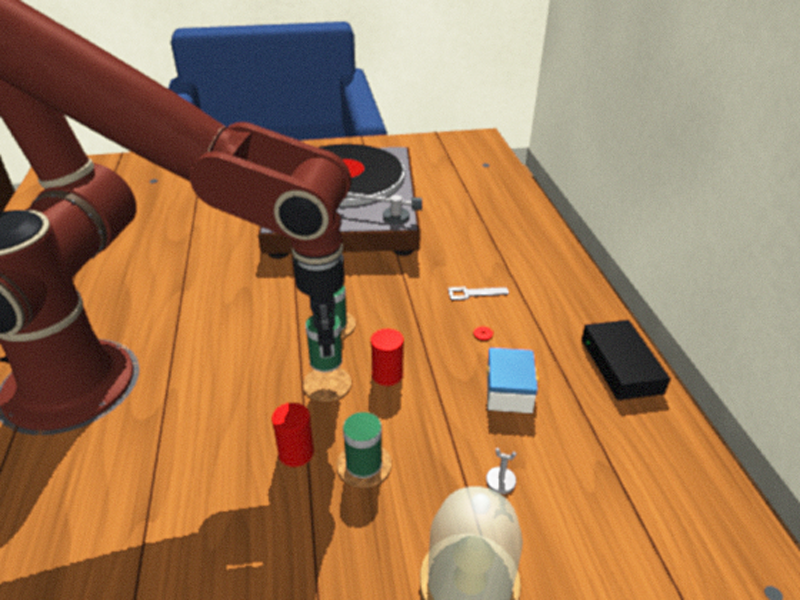

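Tin 2 is off its coaster (side view, around (325,345)) and pulls about 1.7 N, so it is light; tin 1 pulled about 5 N. I'll set this one back.

```bash
python3 -m crank '[{"x":0,"y":0,"z":0.2,"roll":0},{"x":0,"y":0,"z":0.3,"roll":0},{"x":0,"y":0,"z":0.15,"roll":0},{"x":0,"y":0,"z":0.1,"roll":0},{"x":0,"y":0,"z":0.06,"roll":0},{"x":0,"y":0,"z":0.03,"roll":0},{"x":0,"y":0,"z":0,"roll":0}]' 1 40
```

```text
t: 22.1
tool_pos: [0.4477, -0.0769, 0.0524]
tool_rot: [-0.002, 3.141, -0.0]
contact_force: [-2.8, 0.3, 4.6]
opening: 0.0551
```

```bash
python3 -m crank '[{"x":0,"y":0,"z":0,"roll":0},{"x":0,"y":0,"z":0,"roll":0},{"x":0,"y":0,"z":0,"roll":0},{"x":0,"y":0,"z":0,"roll":0}]' 0 40
python3 -m crank '[{"x":0,"y":0,"z":-0.2,"roll":0},{"x":0,"y":0,"z":-0.4,"roll":0},{"x":0,"y":0,"z":-0.6,"roll":0},{"x":0,"y":0,"z":-0.7,"roll":0},{"x":0,"y":0,"z":-0.7,"roll":0},{"x":0,"y":0,"z":-0.5,"roll":0},{"x":0,"y":0,"z":-0.1,"roll":0},{"x":0,"y":0,"z":0,"roll":0}]' 0 40
python3 -m crank '[{"x":-0.1,"y":-0.4,"z":0,"roll":0},{"x":-0.13,"y":-0.6,"z":0,"roll":0},{"x":-0.13,"y":-0.6,"z":0,"roll":0},{"x":-0.13,"y":-0.6,"z":0,"roll":0},{"x":-0.13,"y":-0.6,"z":0,"roll":0},{"x":0,"y":-0.13,"z":0,"roll":0},{"x":0,"y":0,"z":0,"roll":0}]' 0 40
python3 - <<'E'
from h import *
for n in ['wrist']:
  c=snap(n,n+'12');cv2.imwrite('pics/%s12b.png'%n,cv2.resize(cv2.imread('pics/%s12.png'%n),(800,600),interpolation=cv2.INTER_CUBIC)); print(ctrl.get_obs()['q'])
  for p,z in [((399,277),.091)]: print(onz(c,p[0]*.7,p[1]*.7,z,True).round(4))
E
```

```text
t: 22.6
tool_pos: [0.4473, -0.0768, 0.0515]
tool_rot: [-0.002, 3.142, 0.0]
contact_force: [0.1, -0.4, -0.3]
opening: 0.0857
t: 23.6
tool_pos: [0.4472, -0.0767, 0.2433]
tool_rot: [-0.002, 3.142, -0.0]
contact_force: [-0.2, 0.0, -0.5]
opening: 0.0856
t: 24.48
tool_pos: [0.484, -0.2521, 0.2418]
tool_rot: [0.001, -3.139, -0.003]
contact_force: [-0.2, 0.0, 0.1]
opening: 0.0855
[-6.15833331e-01 -1.35717616e-01  1.79591947e+00  4.02848085e-04
  1.48390570e+00 -2.18802932e+00]
[ 0.483  -0.2525  0.091 ]
```

View pics/wrist12b.png

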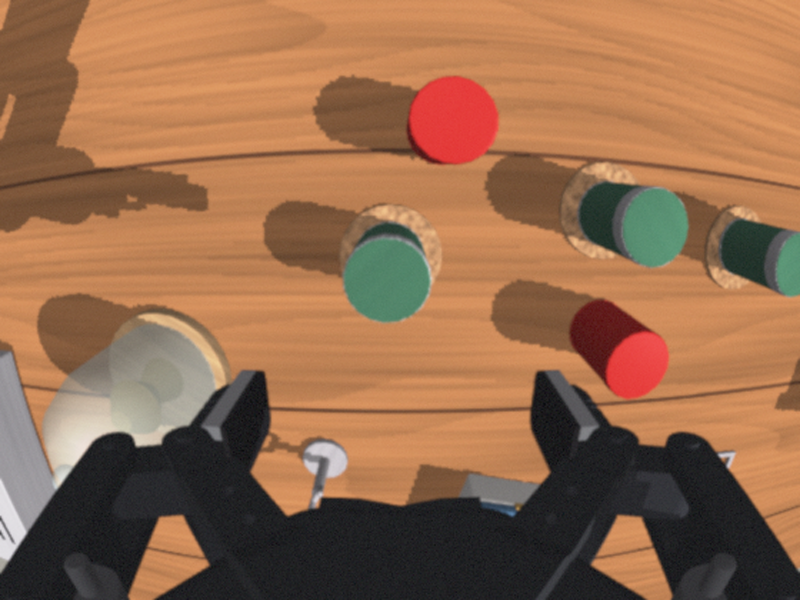

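```bash
python3 - <<'E'
from h import *
c=ld('wrist12');print(onz(c,387*.7,279*.7,.091,True).round(4), ctrl.get_obs()['tool_pos'])
E
python3 -m crank '[{"x":0,"y":-0.12,"z":0.35,"roll":0},{"x":0,"y":0,"z":0.55,"roll":0},{"x":0,"y":0,"z":0.6,"roll":0},{"x":0,"y":0,"z":0.6,"roll":0},{"x":0,"y":0,"z":0.5,"roll":0},{"x":0,"y":0,"z":0.4,"roll":0},{"x":0,"y":0,"z":0.2,"roll":0},{"x":0,"y":0,"z":0,"roll":0}]' 0 40
python3 -m crank '[{"x":0,"y":0,"z":0,"roll":0},{"x":0,"y":0,"z":0,"roll":0},{"x":0,"y":0,"z":0,"roll":0},{"x":0,"y":0,"z":0,"roll":0},{"x":0,"y":0,"z":0,"roll":0},{"x":0,"y":0,"z":0,"roll":0}]' 1 40
python3 -m crank '[{"x":0,"y":0,"z":-0.2,"roll":0},{"x":0,"y":0,"z":-0.3,"roll":0},{"x":0,"y":0,"z":-0.2,"roll":0},{"x":0,"y":0,"z":-0.15,"roll":0},{"x":0,"y":0,"z":0,"roll":0},{"x":0,"y":0,"z":0,"roll":0},{"x":0,"y":0,"z":0,"roll":0},{"x":0,"y":0,"z":0,"roll":0}]' 1 40
python3 - <<'E'
from h import *
for n in ['side','wrist']:
  c=snap(n,n+'13');cv2.imwrite('pics/%s13b.png'%n,cv2.resize(cv2.imread('pics/%s13.png'%n),(800,600),interpolation=cv2.INTER_CUBIC)); print(ctrl.get_obs()['contact_force'])
E
```

```text
[ 0.4843 -0.26    0.091 ] [ 0.48417119 -0.2515868   0.24220632]
t: 25.52
tool_pos: [0.4839, -0.2588, 0.0501]
tool_rot: [0.003, -3.14, -0.002]
contact_force: [-0.4, -0.1, 0.7]
opening: 0.0854
t: 26.28
tool_pos: [0.4857, -0.2603, 0.053]
tool_rot: [-0.002, 3.139, -0.002]
contact_force: [-0.0, 0.2, 6.5]
opening: 0.0553
t: 27.28
tool_pos: [0.4845, -0.2595, 0.1019]
tool_rot: [0.002, -3.141, -0.001]
contact_force: [0.2, 0.2, -1.1]
opening: 0.0552
[-0.74118138 -0.27073155 -1.61620572]
[-0.34697336 -0.41595088 -1.89129134]
```

View pics/side13b.png

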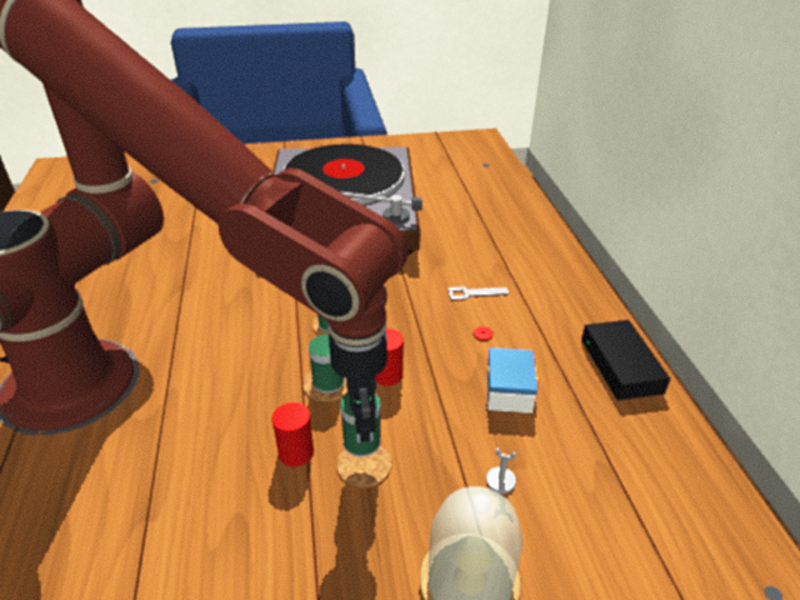

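Tin 3 hangs above its coaster at about (362,425) and pulls roughly 1.6 N, so it is light too. Tin 1 is the heavy one. I'll set tin 3 back and return to tin 1.

```bash
python3 -m crank '[{"x":0,"y":0,"z":0.2,"roll":0},{"x":0,"y":0,"z":0.3,"roll":0},{"x":0,"y":0,"z":0.15,"roll":0},{"x":0,"y":0,"z":0.1,"roll":0},{"x":0,"y":0,"z":0.06,"roll":0},{"x":0,"y":0,"z":0.03,"roll":0},{"x":0,"y":0,"z":0,"roll":0},{"x":0,"y":0,"z":0,"roll":0}]' 1 40
```

```text
t: 28.38
tool_pos: [0.4851, -0.2599, 0.0531]
tool_rot: [-0.002, 3.141, -0.001]
contact_force: [-2.8, 2.8, 5.8]
opening: 0.0553
```

```bash
python3 -m crank '[{"x":0,"y":0,"z":0,"roll":0},{"x":0,"y":0,"z":0,"roll":0},{"x":0,"y":0,"z":0,"roll":0},{"x":0,"y":0,"z":0,"roll":0}]' 0 40
python3 -m crank '[{"x":0,"y":0,"z":-0.2,"roll":0},{"x":0,"y":0,"z":-0.4,"roll":0},{"x":0,"y":0,"z":-0.6,"roll":0},{"x":0,"y":0,"z":-0.7,"roll":0},{"x":0,"y":0,"z":-0.7,"roll":0},{"x":0,"y":0,"z":-0.5,"roll":0},{"x":0,"y":0,"z":-0.1,"roll":0},{"x":0,"y":0,"z":0,"roll":0}]' 0 40
python3 -m crank '[{"x":0.03,"y":0.5,"z":0,"roll":0},{"x":0.03,"y":0.7,"z":0,"roll":0},{"x":0.03,"y":0.7,"z":0,"roll":0},{"x":0.03,"y":0.7,"z":0,"roll":0},{"x":0.03,"y":0.7,"z":0,"roll":0},{"x":0.03,"y":0.7,"z":0,"roll":0},{"x":0.03,"y":0.7,"z":0,"roll":0},{"x":0.03,"y":0.6,"z":0,"roll":0},{"x":0.03,"y":0.35,"z":0,"roll":0},{"x":0,"y":0,"z":0,"roll":0}]' 0 40
python3 - <<'E'
from h import *
for n in ['wrist','side']:
  c=snap(n,n+'14');cv2.imwrite('pics/%s14b.png'%n,cv2.resize(cv2.imread('pics/%s14.png'%n),(800,600),interpolation=cv2.INTER_CUBIC)); print(ctrl.get_obs()['tool_pos'])
E
```

```text
t: 28.88
tool_pos: [0.4847, -0.2597, 0.052]
tool_rot: [-0.002, 3.142, -0.0]
contact_force: [-0.0, -0.5, -0.4]
opening: 0.0853
t: 29.88
tool_pos: [0.4846, -0.2596, 0.2439]
tool_rot: [-0.002, 3.142, -0.0]
contact_force: [0.2, 0.2, -0.4]
opening: 0.0852
t: 31.12
tool_pos: [0.467, 0.0802, 0.2419]
tool_rot: [0.006, -3.138, 0.0]
contact_force: [-0.8, -0.3, 0.4]
opening: 0.0853
[0.46729502 0.07944515 0.24220864]
[0.4675383  0.07893008 0.24258463]
```

View pics/wrist14b.png

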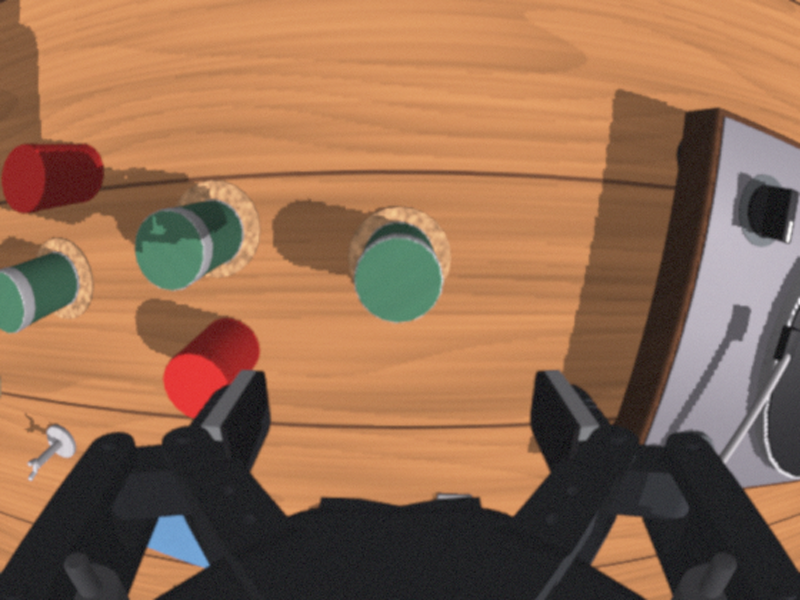

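View pics/side14b.png

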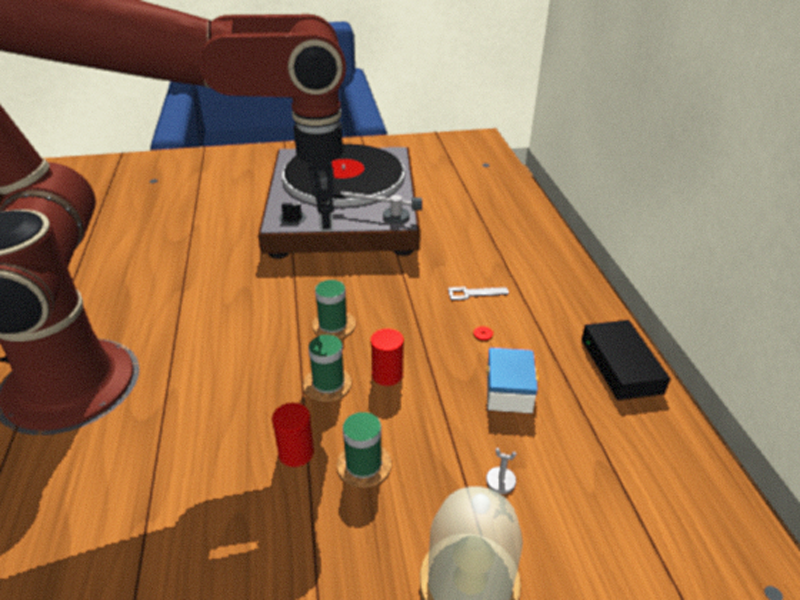

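```bash
python3 -m crank '[{"x":-0.01,"y":0,"z":0.35,"roll":0},{"x":0,"y":0,"z":0.55,"roll":0},{"x":0,"y":0,"z":0.6,"roll":0},{"x":0,"y":0,"z":0.6,"roll":0},{"x":0,"y":0,"z":0.5,"roll":0},{"x":0,"y":0,"z":0.4,"roll":0},{"x":0,"y":0,"z":0.2,"roll":0},{"x":0,"y":0,"z":0,"roll":0}]' 0 45
python3 -m crank '[{"x":0,"y":0,"z":0,"roll":0},{"x":0,"y":0,"z":0,"roll":0},{"x":0,"y":0,"z":0,"roll":0},{"x":0,"y":0,"z":0,"roll":0},{"x":0,"y":0,"z":0,"roll":0},{"x":0,"y":0,"z":0,"roll":0}]' 1 45
python3 -m crank '[{"x":0,"y":0,"z":-0.2,"roll":0},{"x":0,"y":0,"z":-0.3,"roll":0},{"x":0,"y":0,"z":-0.4,"roll":0},{"x":0,"y":0,"z":-0.4,"roll":0},{"x":0,"y":0,"z":-0.4,"roll":0},{"x":0,"y":0,"z":-0.4,"roll":0},{"x":0,"y":0,"z":-0.35,"roll":0},{"x":0,"y":0,"z":-0.15,"roll":0},{"x":0,"y":0,"z":0,"roll":0},{"x":0,"y":0,"z":0,"roll":0}]' 1 45
python3 -m crank '[{"x":0,"y":0,"z":0,"roll":0},{"x":0,"y":0,"z":0,"roll":0},{"x":0,"y":0,"z":0,"roll":0},{"x":0,"y":0,"z":0,"roll":0}]' 1 45
python3 - <<'E'
from h import *
for n in ['side','scene']:
  c=snap(n,n+'15');cv2.imwrite('pics/%s15b.png'%n,cv2.resize(cv2.imread('pics/%s15.png'%n),(800,600),interpolation=cv2.INTER_CUBIC)); print(ctrl.get_obs()['contact_force'])
E
```

```text
t: 32.22
tool_pos: [0.4681, 0.0787, 0.0512]
tool_rot: [0.0, -3.139, 0.0]
contact_force: [0.1, 0.3, 0.2]
opening: 0.0856
t: 32.98
tool_pos: [0.47, 0.0791, 0.0536]
tool_rot: [-0.002, 3.139, -0.001]
contact_force: [0.0, -1.7, 6.3]
opening: 0.055
t: 34.22
tool_pos: [0.4679, 0.0793, 0.2068]
tool_rot: [0.002, -3.139, 0.0]
contact_force: [0.6, -0.3, -5.5]
opening: 0.0549
t: 34.72
tool_pos: [0.4687, 0.0793, 0.208]
tool_rot: [0.002, -3.141, -0.0]
contact_force: [0.0, -0.6, -5.6]
opening: 0.0548
[ 0.60198127 -0.33556064 -3.96412638]
[ 0.00945572  0.2001057  -5.51578189]
```

View pics/side15b.png

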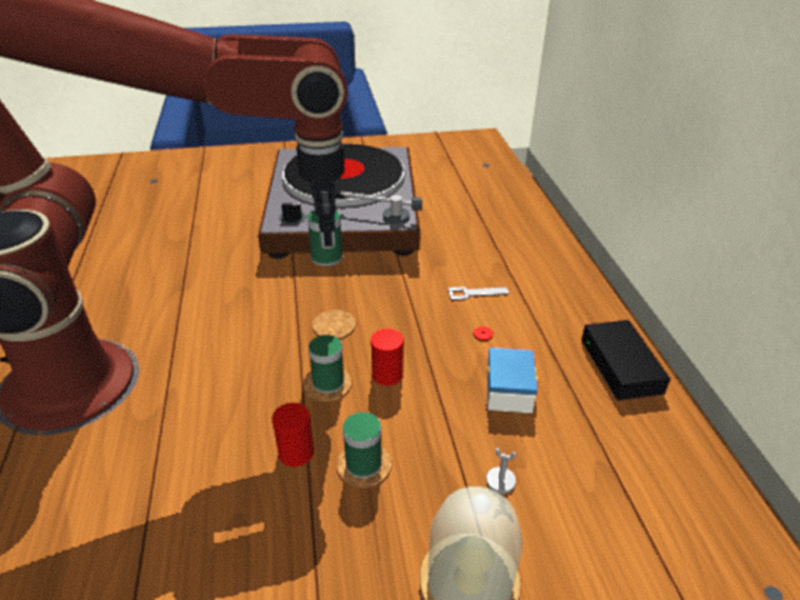

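View pics/scene15b.png

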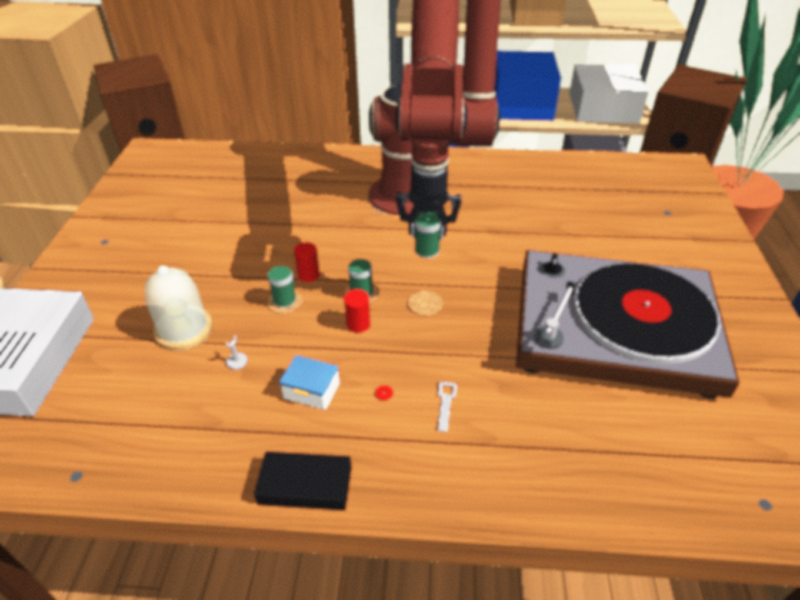

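Tin 1 hangs upright at about 20 cm (scene view, around (427,235)). The other two tins stand on their coasters, the knob is at rest, and nothing else has moved.

```bash
python3 - <<'E'
from h import *
print(ctrl.get_obs()['dq'].round(3)); print(ctrl.finish_job())
E
```

```text
[ 0.     0.001 -0.    -0.001 -0.001 -0.002]
the job is handed in; nothing more can be done
None
```

The job is done and handed in at about 35 s, with no verdict reported; the last pictures and readings showed everything as asked.

- **Knob:** I turned it clockwise until the wrist torque jumped from 0.06 to 0.41 N m, which I took as the stop. I then opened the fingers fully, and the wrist picture showed it sprung back to rest. I turned the gripper back 0.04 rad as the fingers opened.
- **Weighing:** I lifted the tins in order from the record player and set each back on its own coaster. They pulled roughly 5 N, 1.7 N and 1.6 N, so the tin nearest the record player holds the weight. The force reading wavers by about 1 N, but the gap is well beyond that.
- **End state:** The heavy tin hangs still and upright in the gripper on a 45 N grip, its centre about 20 cm up by my estimate, pulling about 5.5 N. The side and scene pictures show the two light tins on their coasters, the knob at rest and the other objects where they were.

No check failed. The only disagreement was a few millimetres between cameras on the tin positions; I went by the close wrist view.

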